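Feed a ring carrier through the hatch flap

ROBOT

A 6-joint arm with a two-finger parallel gripper is mounted at the origin on the work surface. World frame = base frame: x ahead of the robot, y to its left, z up, the work surface at z = 0. Lengths are in m, angles in rad, forces in N, time in s.
With the tool pointing down it reaches from about 0.425 to 0.95 m from the base axis. Payload 3.5 kg.
Tool frame: the origin (TCP) lies at the very end of the fingers, on their centre line; the grasp point (between the pads) lies 19 mm behind it; z points along the fingers, y is the line along which they close (so a half turn about z gives the same grasp; the last joint's range is limited). The gripper opens to 85 mm and grips with 20 to 120 N. Pads are 22 mm wide; open, the fingers measure 114 mm over their backs; the gripper's body (76 mm by 85 mm) begins 54 mm behind the grasp point. The pads swing forward as they close: fully open they stand 13 mm farther back than shut.
Start: joints at [-1.286, 0.286, 1.577, -0, 1.279, -0.15], TCP at [0.284, -0.612, 0.231] pointing down, gripper open.
Joint ranges: [-2.77, 2.77], [-0.9, 2.22], [0.21, 2.48], [-1.53, 4.67], [0.24, 2.81], [-2.84, 2.84]. Speed limits (rad/s): [2.79, 2.79, 3.14, 3.14, 3.14, 3.14].

INTERFACE

Orientations are given as a unit quaternion [x, y, z, w].
In Python, from plant import ctrl, optics gives the robot as it stands (ctrl), with the cameras (optics).
- The arm moves only by the shell command python3 inch.py 'ROWS' [FORCE]. ROWS is a JSON list of rows, 1 to 10 of them, each of 7 numbers: dx, dy, dz in m, then a rotation vector rx, ry, rz in rad, then the opening from 0.0 (shut) to 1.0 (fully open); each row is the pose to reach, as a shift and turn from the pose commanded when the command began, along the tool's axes at that moment; what a row does not reach only later rows make up. A row lasts 1/8 s, in which the tool goes at most 0.0625 m and 0.188 rad, less where a joint would pass 70% of its speed; a pose out of reach is approached as far as the arm can. The fingers move at their own pace and stop on an object; FORCE is the grip in N (left out, the last holds). Time passes only in rows, so rows that do not move let the fingers close. It prints the time, the measured TCP pose, the force, the opening and the grip force at its end.
- ctrl.get_state(): the state, without advancing time (a new reading comes with each control period).
- optics.read_camera(name): name is "scene" or "top"; returns a dict with "pixels" (420x560x3 uint8, red, green, blue), "camera_matrix" (3x3 intrinsics, pixels), "dist_coeffs" ([k1, k2, p1, p2, k3] as OpenCV has them; the pictures are not rectified), "xyz" and "orientation" of the camera in the world. Camera axes: x right, y down, z forward; pixel columns grow to the right and rows downward; lengths in m; the calibration is good to about 2 mm. A picture is of the moment at which its call begins. There is no depth.
- ctrl.sign_off(): hands the job in; it is judged then, once.
The state is a dict: "time": time; "qpos": joint angles; "dq": joint speeds; "joint_efforts": joint torques, N m; "eef_pos": TCP position; "tcp_rot": TCP orientation; "contact_force": force on the tool from outside, world axes, zero at the start; "wrist_torque": the same for the moment, N m; "opening": opening from 0.0 (shut) to 1.0 (fully open); "finger_force": force on a finger pad.
Only numpy, scipy, OpenCV 4.12 (cv2) and the standard library are available. Lean on these libraries where they do the work, as an engineer would, in place of code of your own. Each camera call takes 0.05 s, during which the arm holds its last target. There are 200 camera calls.

TASK

Without picking it up, push the wooden carrier block with the brass ring blanks along the metal apron, nosing the orange hanging flap open, until the whole block lies in the tray behind the blue bulkhead, clear of the flap's swing. Then draw the fingers back out so that the flap swings fully shut behind it. Leave the hand torch, the amber jar and the screwdriver where they are, and never lift or tip the block.

Things in the scene. Friction and masses are not known exactly. Their poses are not given: they have to be found in the camera images.
- hatch: Fixed feed hatch. Origin on the bench top (z=0) in the middle of the mouth, in the plane of the shut flap; +x is the feed direction, +y its left, z up. A flat aluminium plate, top 4 mm above the bench, 250 mm wide, runs from x -270 to +200 mm: open apron at x<0, receiving tray at x>0. At x=0 stands a blue bulkhead 12 mm thick, 250 mm wide, 174 mm high.
- mouth (a point): Middle of the mouth's sill, at plate height, same place and axes as the hatch. The mouth in the bulkhead is 150 mm wide (y -75 to +75 mm) and open from the plate up to 152 mm above the bench; the hanging flap fills it.
- tray (a point): Middle of the tray floor behind the bulkhead, 100 mm past the flap plane, at plate height. Lips 30 mm high round it: side lips with inner faces at hatch y +-90 mm, end lip with inner face at hatch x +191 mm; open above.
- flap (a joint): Orange flap, 144 mm wide, 4 mm thick, 80 g, hanging in the mouth from a hinge along hatch y, 146 mm above the bench; lower edge 128 mm below the hinge. 0 = shut; grows (rad) as the edge swings inwards (hatch +x) to 1.6; never outwards; no latch. It drops shut by itself in about 1 s, but rests on the block until the block's rear end is some 45 mm past the flap plane, out of its sweep.
- flap_edge (a point): Middle of the flap's lower edge, 14 mm above the plate when shut (6 mm below the top of the block).
- carrier: Loose wooden block 90 mm (x) by 64 mm (y) by 20 mm high, about 250 g, with six brass ring blanks set in its top (22 mm high in all). Origin at the centre of its underside; z up. It lies on the apron, its long x axis within 0.35 rad of the hatch's +x, possibly too far to one side to enter the mouth.
- torch: Bystander: loose grey hand torch, 64 mm foot, 135 mm high, standing on the bench. Origin under its centre.
- jar: Bystander: loose amber glass jar with white cap, 54 mm diameter, 70 mm high, standing on the bench. Origin under its centre.
- graver: Bystander: loose screwdriver 150 mm long lying on the bench along its own x axis. Origin near its middle.

How it is judged:
By the outcome, as a careful person would: the job done as asked, in the order asked, and still so for the second after the job is handed in, with the robot touching nothing.
It also fails if it takes over 61 s, if anything falls off the work surface, if the arm or the gripper's body presses on something with over 40 N, if the wrist force passes 120 N, or if a joint passes its speed limit or range.

## Working session

There is one attempt and no reset: what is moved stays moved. The work goes in short steps, Python scripts to look and compute and a shell command to move; the robot and the scene stay as the last step left them, time stands still between calls to the robot, and variables do not carry over. Pictures are saved under pics/ and viewed, at most 10 in all, crops included, and the job is handed in when it is done.

```bash
ls; mkdir -p pics
python3 - <<'E'
from plant import ctrl, optics
import cv2
for n in("top","scene"):
    d=optics.read_camera(n)
    cv2.imwrite(f"pics/{n}0.png",d["pixels"][:,:,::-1])
    print(n,d["camera_matrix"],d["dist_coeffs"],d["xyz"],d["orientation"])
s=ctrl.get_state();print(s)
E
```

```text
inch.py
pics
plant.py
top [[444.74710619   0.         277.76071412]
 [  0.         444.74710619 214.0848818 ]
 [  0.           0.           1.        ]] [-0.00827231  0.          0.          0.          0.        ] [0.58733412 0.07818811 1.06219685] [ 0.7128065  -0.70039822  0.01678392 -0.03267285]
scene [[395.09840997   0.         273.12917845]
 [  0.         395.09840997 218.0553024 ]
 [  0.           0.           1.        ]] [-0.06883788  0.          0.          0.          0.        ] [ 0.94662728 -0.26459947  0.63013932] [ 0.87962745  0.32798759 -0.12023851 -0.32283494]
{'time': 0.1, 'qpos': array([-1.28600396e+00,  2.87105361e-01,  1.57800709e+00, -2.59515484e-05,
        1.27861368e+00, -1.49993186e-01]), 'dq': array([ 5.00632114e-05, -2.24227545e-03, -3.36197057e-03, -1.30990520e-03,
        2.07046394e-04, -2.42067575e-04]), 'joint_efforts': array([ 1.59077466e-03, -4.07293439e+01, -2.93699312e+01, -1.06765951e-04,
        3.40567443e-03,  9.84590649e-07]), 'eef_pos': array([ 0.28417913, -0.61161626,  0.23007938]), 'tcp_rot': array([ 9.76461741e-01,  2.15688040e-01, -8.42370101e-05, -1.06348087e-03]), 'contact_force': array([ 0.02626493,  0.13791255, -0.69478798]), 'wrist_torque': array([ 0.02355888,  0.01908299, -0.04397149]), 'finger_force': 0.0, 'opening': 0.9980423112064808}
```

View pics/top0.png

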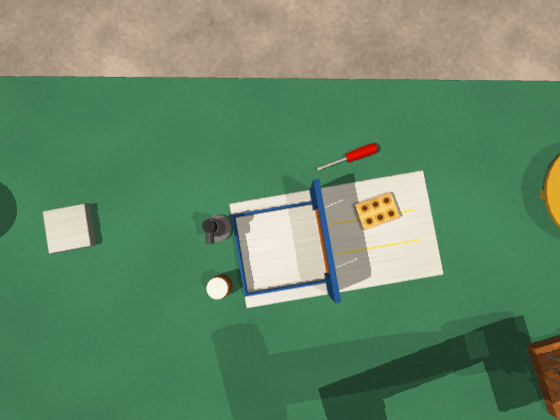

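View pics/scene0.png

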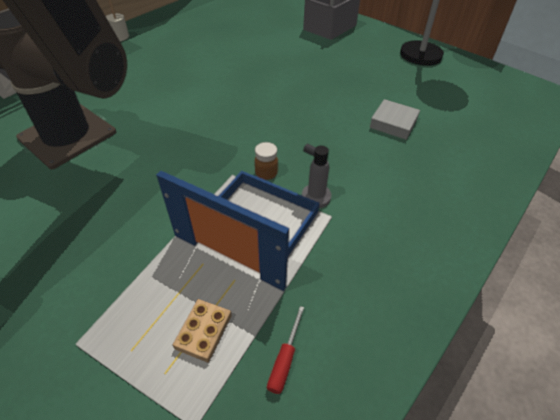

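The top view shows the plate with corners near (231,204), (424,171), (442,275) and (247,306). The block is near (378,211), offset to one side, and the feed direction runs left in the image. I'll enlarge that area for accurate corners.

```bash
cat > h.py <<'E'
from plant import ctrl, optics
import numpy as np, cv2
from scipy.spatial.transform import Rotation as R
def back(d,uv,z):
    n=cv2.undistortPoints(np.array(uv,float).reshape(-1,1,2),d["camera_matrix"],d["dist_coeffs"])[:,0]
    r=np.c_[n,np.ones(len(n))]@R.from_quat(d["orientation"]).as_matrix().T
    c=d["xyz"]; return c+r*((z-c[2])/r[:,2])[:,None]
def proj(d,p):
    Rm=R.from_quat(d["orientation"]).as_matrix()
    rv=cv2.Rodrigues(Rm.T)[0]; t=-Rm.T@d["xyz"]
    return cv2.projectPoints(np.array(p,float),rv,t,d["camera_matrix"],d["dist_coeffs"])[0][:,0]
E
python3 - <<'E'
from h import *
d=optics.read_camera("top")
im=d["pixels"][140:330,200:460,::-1]
cv2.imwrite("pics/crop0.png",cv2.resize(im,None,fx=3,fy=3,interpolation=cv2.INTER_CUBIC))
P=back(d,[(231,204),(424,171),(442,275),(247,306)],.004);print(P)
E
```

```text
[[ 0.68361602  0.21512644  0.004     ]
 [ 0.7702345  -0.24457524  0.004     ]
 [ 0.52445081 -0.28550322  0.004     ]
 [ 0.44301498  0.17116681  0.004     ]]
```

View pics/crop0.png

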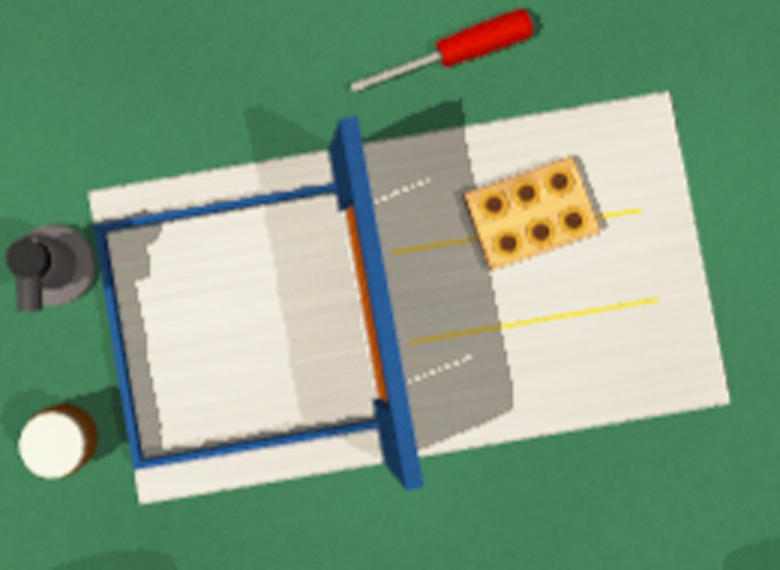

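The crop (3x, origin 200,140) puts the plate corners at (91,191), (668,92), (728,403) and (140,503). The block's top corners are at (463,191), (573,156), (604,232) and (490,270).

```bash
cat >> h.py <<'E'
def fit(loc,w):
    a=loc-loc.mean(0);b=w-w.mean(0)
    th=np.arctan2((a[:,0]*b[:,1]-a[:,1]*b[:,0]).sum(),(a*b).sum())
    c,s=np.cos(th),np.sin(th);M=np.array([[c,-s],[s,c]])
    t=w.mean(0)-M@loc.mean(0)
    return th,M,t,np.abs(loc@M.T+t-w).max()
def full(uv): return np.array(uv)/3+[200-1/3,140-1/3]
E
python3 - <<'E'
from h import *
d=optics.read_camera("top")
P=back(d,full([(91,191),(668,92),(728,403),(140,503)]),.004)[:,:2]
th,M,t,e=fit(np.array([[.2,-.125],[-.27,-.125],[-.27,.125],[.2,.125]]),P)
print("hatch",th,t,e)
np.savez("hatch.npz",th=th,M=M,t=t)
B=back(d,full([(463,191),(573,156),(604,232),(490,270)]),.024)[:,:2]
h=(B-t)@M; print(h)
a,_,c,e=fit(np.array([[.045,-.032],[-.045,-.032],[-.045,.032],[.045,.032]]),h)
print("carrier in hatch",c,a,e)
u=back(d,[(216,228),(217,288)],.1)[:,:2];print("torch,jar",(u-t)@M)
s=ctrl.get_state();T=R.from_quat(s["tcp_rot"]).as_matrix()
print("tcp in hatch",(s["eef_pos"][:2]-t)@M,"tool x,y in hatch",(T[:2,:2].T@M))
E
```

```text
hatch 1.756828152857278 [5.99435325e-01 2.25188797e-04] 0.002324765301410181
[[-0.09079365 -0.07308978]
 [-0.17991346 -0.08560161]
 [-0.1925721  -0.02325243]
 [-0.10037285 -0.00904781]]
carrier in hatch [-0.14091302 -0.04774791] 0.1555563357687652 0.0022446909989734254
torch,jar [[ 0.2255771  -0.06545437]
 [ 0.24378801  0.06243113]]
tcp in hatch [-0.54313969  0.42297448] tool x,y in hatch [[ 0.24620056 -0.96921888]
 [-0.96921767 -0.24620061]]
```

```bash
cat >> h.py <<'E'
H=None
try:
    H=np.load("hatch.npz")
    HR=np.eye(3);HR[:2,:2]=H["M"];HO=np.array([*H["t"],0])
except Exception: pass
def goal(p,Rh,quiet=False):
    "p, Rh: TCP pose in hatch frame -> shift and rotvec along present tool axes"
    s=ctrl.get_state();T=R.from_quat(s["tcp_rot"]).as_matrix()
    d=T.T@(HO+HR@np.array(p)-s["eef_pos"]); r=R.from_matrix(T.T@HR@Rh).as_rotvec()
    print("row",d.round(4),r.round(4),"rows>=",np.ceil(max(np.linalg.norm(d)/.0625,np.linalg.norm(r)/.188)))
def cur():
    s=ctrl.get_state();T=R.from_quat(s["tcp_rot"]).as_matrix()
    print("t",round(s["time"],2),"tcp hatch",(HR.T@(s["eef_pos"]-HO)).round(4),"q",s["qpos"].round(3),"F",s["contact_force"].round(1),"open",round(s["opening"],2)); print("tool axes in hatch (cols)\n",(HR.T@T).round(3))
SIDE=np.array([[0,-1,0],[-1,0,0],[0,0,-1.]])
def push(t,sg): # tool z = sin t x - cos t z ; y = sg*hatch y
    z=np.array([np.sin(t),0,-np.cos(t)]);y=np.array([0,sg,0]);return np.c_[np.cross(y,z),y,z]
E
python3 - <<'E'
from h import *
cur()
for tilt in (50,60,70):
  for sg in(1,-1):
    for px in (-.2,.06):
      for L in(.2,.3):
        Rt=push(np.radians(tilt),sg);W=HR@Rt
        w=HO+HR@(np.array([px,0,.015])-L*Rt[:,2]); q1=np.arctan2(w[1],w[0])
        for s in(1.9,):
            A=R.from_euler("ZY",[q1,s]).as_matrix().T@W
            e=R.from_matrix(A).as_euler("ZYZ");print(tilt,sg,px,L,"q1",q1.round(2),"q4,5,6",e[0].round(2),e[1].round(2),(e[2]-np.pi/2).round(2),"| +2pi:",(e[2]+1.5*np.pi).round(2))
goal([-.141,-.125,.15],SIDE)
goal([-.141,-.125,.018],SIDE)
E
```

```text
t 0.2 tcp hatch [-0.5431  0.423   0.2304] q [-1.286  0.287  1.578 -0.     1.279 -0.15 ] F [ 0.7 -0.  -0.6] open 1.01
tool axes in hatch (cols)
 [[ 0.246 -0.969  0.002]
 [-0.969 -0.246  0.   ]
 [ 0.    -0.002 -1.   ]]
50 1 -0.2 0.2 q1 -0.48 q4,5,6 0.67 1.81 -3.84 | +2pi: 2.44
50 1 -0.2 0.3 q1 -0.56 q4,5,6 0.63 1.86 -3.9 | +2pi: 2.38
50 1 0.06 0.2 q1 -0.15 q4,5,6 0.81 1.6 -3.6 | +2pi: 2.68
50 1 0.06 0.3 q1 -0.26 q4,5,6 0.77 1.67 -3.68 | +2pi: 2.6
50 -1 -0.2 0.2 q1 -0.48 q4,5,6 0.67 1.81 -0.7 | +2pi: 5.58
50 -1 -0.2 0.3 q1 -0.56 q4,5,6 0.63 1.86 -0.76 | +2pi: 5.53
50 -1 0.06 0.2 q1 -0.15 q4,5,6 0.81 1.6 -0.46 | +2pi: 5.82
50 -1 0.06 0.3 q1 -0.26 q4,5,6 0.77 1.67 -0.54 | +2pi: 5.75
60 1 -0.2 0.2 q1 -0.5 q4,5,6 0.8 1.94 -3.81 | +2pi: 2.47
60 1 -0.2 0.3 q1 -0.58 q4,5,6 0.75 1.99 -3.87 | +2pi: 2.41
60 1 0.06 0.2 q1 -0.18 q4,5,6 0.96 1.7 -3.61 | +2pi: 2.67
60 1 0.06 0.3 q1 -0.3 q4,5,6 0.9 1.79 -3.68 | +2pi: 2.6
60 -1 -0.2 0.2 q1 -0.5 q4,5,6 0.8 1.94 -0.67 | +2pi: 5.61
60 -1 -0.2 0.3 q1 -0.58 q4,5,6 0.75 1.99 -0.73 | +2pi: 5.55
60 -1 0.06 0.2 q1 -0.18 q4,5,6 0.96 1.7 -0.47 | +2pi: 5.81
60 -1 0.06 0.3 q1 -0.3 q4,5,6 0.9 1.79 -0.54 | +2pi: 5.74
70 1 -0.2 0.2 q1 -0.52 q4,5,6 0.94 2.05 -3.76 | +2pi: 2.52
70 1 -0.2 0.3 q1 -0.6 q4,5,6 0.89 2.12 -3.82 | +2pi: 2.47
70 1 0.06 0.2 q1 -0.2 q4,5,6 1.11 1.8 -3.59 | +2pi: 2.69
70 1 0.06 0.3 q1 -0.33 q4,5,6 1.05 1.9 -3.65 | +2pi: 2.63
70 -1 -0.2 0.2 q1 -0.52 q4,5,6 0.94 2.05 -0.62 | +2pi: 5.67
70 -1 -0.2 0.3 q1 -0.6 q4,5,6 0.89 2.12 -0.67 | +2pi: 5.61
70 -1 0.06 0.2 q1 -0.2 q4,5,6 1.11 1.8 -0.45 | +2pi: 5.83
70 -1 0.06 0.3 q1 -0.33 q4,5,6 1.05 1.9 -0.51 | +2pi: 5.77
row [ 0.6301 -0.2547  0.0809] [-0.0016 -0.      0.2488] rows>= 11.0
row [ 0.6301 -0.2545  0.2129] [-0.0016 -0.      0.2488] rows>= 12.0
```

```bash
python3 inch.py '[[0.06,-0.025,0,0,0,0.05,0.45],[0.12,-0.05,0,0,0,0.1,0.45],[0.18,-0.075,0,0,0,0.15,0.45],[0.24,-0.1,0,0,0,0.2,0.45],[0.3,-0.125,0,0,0,0.249,0.45],[0.36,-0.15,0.02,0,0,0.249,0.45],[0.42,-0.175,0.04,0,0,0.249,0.45],[0.48,-0.2,0.06,0,0,0.249,0.45],[0.54,-0.22,0.08,0,0,0.249,0.45],[0.585,-0.238,0.081,0,0,0.249,0.45]]'
python3 - <<'E'
from h import *
cur();goal([-.141,-.125,.15],SIDE);goal([-.141,-.125,.009],SIDE)
E
```

```text
time: 1.45
eef_pos: [0.703, -0.1607, 0.1506]
tcp_rot: [0.996, 0.093, -0.001, -0.0]
contact_force: [-0.6, -0.5, 0.7]
opening: 0.451
finger_force: 0.0
t 1.45 tcp hatch [-0.1773 -0.072   0.1506] q [-0.365  0.453  1.512 -0.     1.18   1.02 ] F [-0.6 -0.5  0.7] open 0.45
tool axes in hatch (cols)
 [[-0.    -1.     0.001]
 [-1.     0.     0.002]
 [-0.002 -0.001 -1.   ]]
row [ 0.053  -0.0363  0.0006] [-0.0012  0.0023 -0.0005] rows>= 2.0
row [ 0.0533 -0.0361  0.1416] [-0.0012  0.0023 -0.0005] rows>= 3.0
```

```bash
python3 inch.py '[[0.03,-0.02,0,0,0.002,0,0.45],[0.058,-0.036,0,0,0.002,0,0.45],[0.058,-0.036,0.03,0,0.002,0,0.45],[0.058,-0.036,0.07,0,0.002,0,0.45],[0.058,-0.036,0.11,0,0.002,0,0.45],[0.058,-0.036,0.13,0,0.002,0,0.45],[0.058,-0.036,0.141,0,0.002,0,0.45],[0.058,-0.036,0.141,0,0.002,0,0.45]]'
python3 - <<'E'
from h import *
cur()
d=optics.read_camera("scene");cv2.imwrite("pics/s1.png",cv2.resize(d["pixels"][200:420,60:360,::-1],None,fx=2.5,fy=2.5))
E
```

```text
time: 2.45
eef_pos: [0.7531, -0.1164, 0.0118]
tcp_rot: [0.996, 0.093, 0.001, -0.0]
contact_force: [0.3, 0.7, 1.4]
opening: 0.449
finger_force: 0.0
t 2.45 tcp hatch [-0.143  -0.1295  0.0118] q [-2.860e-01  6.870e-01  1.444e+00  1.000e-03  1.008e+00  1.098e+00] F [0.3 0.7 1.4] open 0.45
tool axes in hatch (cols)
 [[-0.    -1.    -0.   ]
 [-1.     0.    -0.002]
 [ 0.002  0.    -1.   ]]
```

View pics/s1.png

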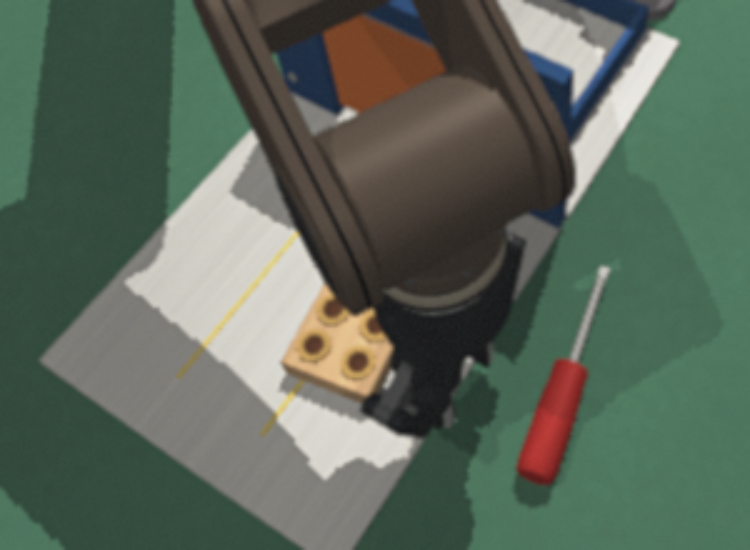

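The fingers are down beside the block on its right, and the screwdriver is clear. Next is the sideways push.

```bash
python3 inch.py '[[-0.02,0,0,0,0,0,0.45],[-0.03,0,0,0,0,0,0.45],[-0.038,0,0,0,0,0,0.45],[-0.046,0,0,0,0,0,0.45],[-0.054,0,0,0,0,0,0.45],[-0.062,0,0,0,0,0,0.45],[-0.07,0,0,0,0,0,0.45],[-0.078,0,0,0,0,0,0.45],[-0.084,0,0,0,0,0,0.45],[-0.086,0,0,0,0,0,0.45]]'
python3 inch.py '[[0.02,0,0,0,0,0,0.45],[0.04,0,-0.02,0,0,0,0.45],[0.04,0,-0.08,0,0,0,0.45],[0.04,0,-0.14,0,0,0,0.45],[-0.01,0.06,-0.16,0,0,0,0.35],[-0.06,0.12,-0.16,0,0,0,0.35],[-0.11,0.17,-0.16,0,0,0,0.35],[-0.11,0.17,-0.16,0,0,0,0.35]]'
python3 - <<'E'
from h import *
cur()
for n in ("top","scene"):
    d=optics.read_camera(n)
    im=d["pixels"][140:330,200:460,::-1] if n=="top" else d["pixels"][200:420,60:360,::-1]
    cv2.imwrite(f"pics/{n}2.png",cv2.resize(im,None,fx=3 if n=="top" else 2.5,fy=3 if n=="top" else 2.5,interpolation=cv2.INTER_CUBIC))
E
```

```text
time: 3.75
eef_pos: [0.6677, -0.1321, 0.0111]
tcp_rot: [0.996, 0.093, 0.001, -0.0]
contact_force: [4.3, 0.5, 2.9]
opening: 0.45
finger_force: 2.0
time: 4.75
eef_pos: [0.5872, -0.3207, 0.1684]
tcp_rot: [0.996, 0.092, -0.003, -0.002]
contact_force: [0.4, -0.9, 0.5]
opening: 0.353
finger_force: 0.0
t 4.75 tcp hatch [-0.3132  0.0714  0.1684] q [-0.651  0.331  1.64  -0.     1.178  0.735] F [ 0.4 -0.9  0.5] open 0.35
tool axes in hatch (cols)
 [[-0.002 -1.     0.005]
 [-1.     0.002  0.005]
 [-0.005 -0.005 -1.   ]]
```

View pics/top2.png

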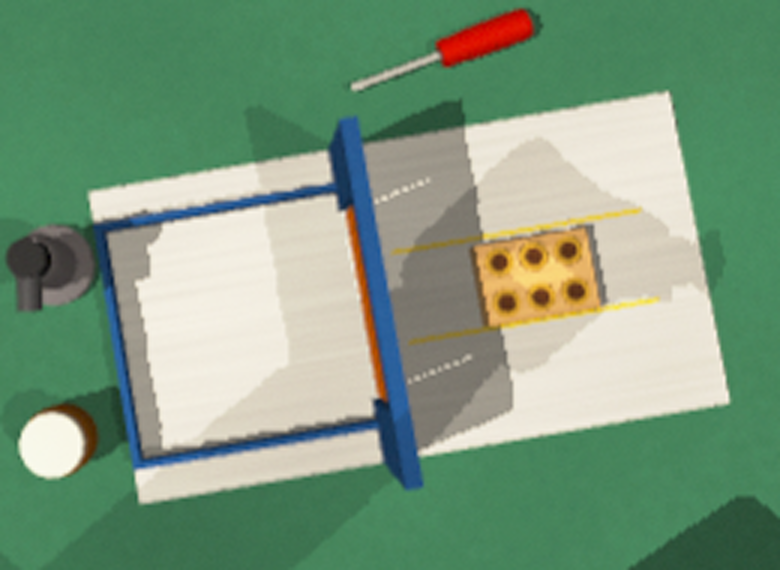

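The block now sits centred and square between the yellow lines, with top corners at (473,248), (590,226), (604,304) and (489,327) in the crop.

Run:
```python
from h import *
d=optics.read_camera("top")
B=back(d,full([(473,248),(590,226),(604,304),(489,327)]),.024)[:,:2]
h=(B-HO[:2])@H["M"]
a,_,c,e=fit(np.array([[.045,-.032],[-.045,-.032],[-.045,.032],[.045,.032]]),h)
print("carrier in hatch",c,a,e)
goal([-.31,c[1],.20],push(np.radians(60),-1))
goal([-.25,c[1],.013],push(np.radians(60),-1))
```

```text
carrier in hatch [-0.13678896  0.00199813] 0.01732745742935694 0.0016775018670362532
row [ 0.0683 -0.0035 -0.0316] [ 0.8114  0.8134 -1.4191] rows>= 10.0
row [ 0.0688 -0.0626  0.1557] [ 0.8114  0.8134 -1.4191] rows>= 10.0
```

```bash
python3 inch.py '[[0.007,0,-0.003,0.081,0.081,-0.142,0.35],[0.014,0,-0.006,0.162,0.163,-0.284,0.35],[0.02,0,-0.009,0.243,0.244,-0.426,0.35],[0.027,0,-0.012,0.325,0.325,-0.568,0.35],[0.034,0,-0.016,0.406,0.407,-0.71,0.35],[0.041,0,-0.019,0.487,0.488,-0.851,0.35],[0.048,-0.001,-0.022,0.568,0.569,-0.993,0.35],[0.055,-0.002,-0.025,0.649,0.651,-1.135,0.35],[0.062,-0.003,-0.028,0.73,0.732,-1.277,0.35],[0.068,-0.003,-0.032,0.811,0.813,-1.419,0.35]]'
python3 - <<'E'
from h import *
cur()
P=push(np.radians(60),-1)
goal([-.31,0.002,.20],P);goal([-.25,.002,.08],P);goal([-.22,.002,.0175],P)
E
```

```text
time: 6.15
eef_pos: [0.6573, -0.3023, 0.2018]
tcp_rot: [0.548, 0.67, 0.319, -0.386]
contact_force: [-0.1, -0.6, -0.1]
opening: 0.349
finger_force: 0.0
t 6.15 tcp hatch [-0.308  -0.0009  0.2018] q [-0.751  0.838  1.074  0.625  2.089 -0.887] F [-0.1 -0.6 -0.1] open 0.35
tool axes in hatch (cols)
 [[ 0.498  0.011  0.867]
 [ 0.009 -1.     0.007]
 [ 0.867  0.005 -0.498]]
row [-0.0025 -0.003  -0.0008] [-0.0068 -0.0018  0.0092] rows>= 1.0
row [-0.0766 -0.0029  0.111 ] [-0.0068 -0.0018  0.0092] rows>= 3.0
row [-0.1158 -0.0029  0.1682] [-0.0068 -0.0018  0.0092] rows>= 4.0
```

```bash
python3 inch.py '[[-0.04,-0.003,0.055,-0.007,-0.002,0.009,0.35],[-0.077,-0.003,0.111,-0.007,-0.002,0.009,0.35],[-0.095,-0.003,0.138,-0.007,-0.002,0.009,0.35],[-0.108,-0.003,0.157,-0.007,-0.002,0.009,0.35],[-0.116,-0.003,0.168,-0.007,-0.002,0.009,0.35],[-0.116,-0.003,0.168,-0.007,-0.002,0.009,0.35]]'
python3 - <<'E'
from h import *
cur()
P=push(np.radians(60),-1)
for x in(-.185,-.05,.066):goal([x,0.0,.0175],P)
for n in ("scene",):
    d=optics.read_camera(n);cv2.imwrite(f"pics/{n}3.png",cv2.resize(d["pixels"][160:420,60:360,::-1],None,fx=2.3,fy=2.3))
E
```

```text
time: 6.9
eef_pos: [0.6395, -0.2194, 0.0186]
tcp_rot: [0.556, 0.666, 0.319, -0.381]
contact_force: [-0.3, 0.8, 0.3]
opening: 0.354
finger_force: 0.0
t 6.9 tcp hatch [-0.2232  0.0012  0.0186] q [-0.692  0.924  1.297  0.606  1.792 -1.019] F [-0.3  0.8  0.3] open 0.35
tool axes in hatch (cols)
 [[ 0.506 -0.007  0.863]
 [-0.002 -1.    -0.006]
 [ 0.863  0.001 -0.506]]
row [0.0184 0.001  0.0335] [ 0.0062  0.0069 -0.0024] rows>= 1.0
row [8.67e-02 1.00e-04 1.50e-01] [ 0.0062  0.0069 -0.0024] rows>= 3.0
row [ 0.1454 -0.0007  0.25  ] [ 0.0062  0.0069 -0.0024] rows>= 5.0
```

View pics/scene3.png

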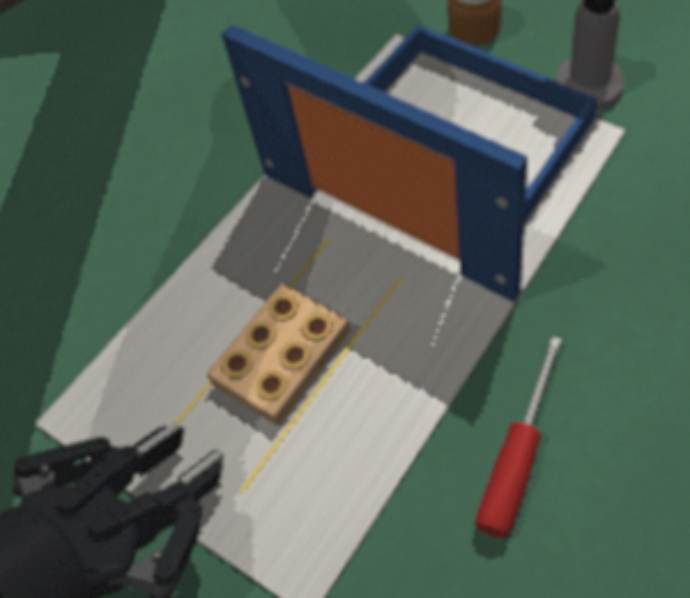

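The fingers are straight behind the block, in line with it and low; the flap is shut. Starting the feed push.

```bash
python3 inch.py '[[0.009,0.001,0.017,0.006,0.007,-0.002,0.35],[0.0184,0.001,0.0335,0.006,0.007,-0.002,0.35],[0.0245,0.001,0.0439,0.006,0.007,-0.002,0.35],[0.0305,0.001,0.0542,0.006,0.007,-0.002,0.35],[0.0366,0.001,0.0646,0.006,0.007,-0.002,0.35],[0.0427,0.001,0.0749,0.006,0.007,-0.002,0.35],[0.0488,0.001,0.0853,0.006,0.007,-0.002,0.35],[0.0548,0.001,0.0956,0.006,0.007,-0.002,0.35],[0.0609,0,0.106,0.006,0.007,-0.002,0.35],[0.067,0,0.1163,0.006,0.007,-0.002,0.35]]'
python3 - <<'E'
from h import *
cur()
P=push(np.radians(60),-1)
for x in(-.06,.0,.066):goal([x,0.0,.0175],P)
for n in ("top",):
    d=optics.read_camera(n);cv2.imwrite("pics/top4.png",cv2.resize(d["pixels"][140:330,200:460,::-1],None,fx=3,fy=3,interpolation=cv2.INTER_CUBIC))
E
```

```text
time: 8.2
eef_pos: [0.616, -0.0874, 0.0184]
tcp_rot: [0.553, 0.666, 0.32, -0.384]
contact_force: [2.4, -5.6, 4.4]
opening: 0.348
finger_force: 3.5
t 8.2 tcp hatch [-0.0891 -0.      0.0184] q [-0.569  0.786  1.547  0.687  1.654 -1.014] F [ 2.4 -5.6  4.4] open 0.35
tool axes in hatch (cols)
 [[ 0.5   -0.002  0.866]
 [ 0.    -1.    -0.002]
 [ 0.866  0.001 -0.5  ]]
row [ 0.0138 -0.0001  0.0256] [0.0022 0.0005 0.0004] rows>= 1.0
row [ 0.0439 -0.0002  0.0776] [0.0022 0.0005 0.0004] rows>= 2.0
row [ 0.0769 -0.0003  0.1347] [0.0022 0.0005 0.0004] rows>= 3.0
```

View pics/top4.png

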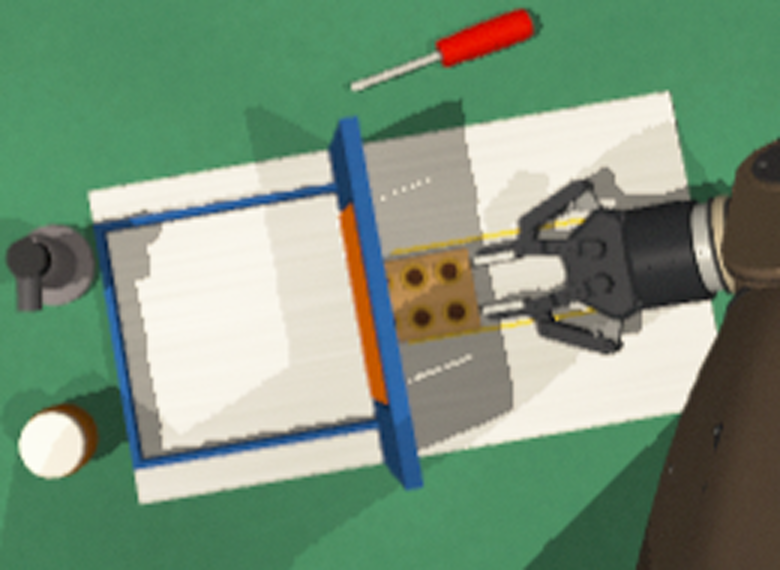

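The block is square, its nose is at the flap, and the fingers are centred between the dashed mouth lines. Continuing, with the fingers slightly narrower for clearance in the mouth.

```bash
python3 inch.py '[[0.0060,0,0.0108,0.002,0,0,0.25],[0.0121,0,0.0217,0.002,0,0,0.25],[0.0183,0,0.0325,0.002,0,0,0.25],[0.0244,0,0.0433,0.002,0,0,0.25],[0.0306,0,0.0541,0.002,0,0,0.25],[0.0367,0,0.065,0.002,0,0,0.25],[0.0429,0,0.0758,0.002,0,0,0.25],[0.0491,0,0.0866,0.002,0,0,0.25],[0.0552,0,0.0974,0.002,0,0,0.25],[0.06,0,0.1055,0.002,0,0,0.25]]'
python3 - <<'E'
from h import *
cur()
P=push(np.radians(60),-1)
for x in(.04,.05,.06,.064):goal([x,0.0,.0175],P)
for n in ("top",):
    d=optics.read_camera(n);cv2.imwrite("pics/top5.png",cv2.resize(d["pixels"][140:330,200:460,::-1],None,fx=3,fy=3,interpolation=cv2.INTER_CUBIC))
E
```

```text
time: 9.5
eef_pos: [0.5942, 0.0315, 0.0181]
tcp_rot: [0.553, 0.667, 0.32, -0.385]
contact_force: [1.5, -7.3, 7.2]
opening: 0.247
finger_force: 4.7
t 9.5 tcp hatch [ 0.0317 -0.0006  0.0181] q [-0.431  0.692  1.714  0.785  1.536 -0.993] F [ 1.5 -7.3  7.2] open 0.25
tool axes in hatch (cols)
 [[ 0.5   -0.     0.866]
 [ 0.001 -1.    -0.001]
 [ 0.866  0.001 -0.5  ]]
row [ 0.0036 -0.0006  0.0074] [ 0.0007 -0.0001  0.0009] rows>= 1.0
row [ 0.0086 -0.0006  0.0161] [ 0.0007 -0.0001  0.0009] rows>= 1.0
row [ 0.0136 -0.0006  0.0248] [ 0.0007 -0.0001  0.0009] rows>= 1.0
row [ 0.0156 -0.0006  0.0282] [ 0.0007 -0.0001  0.0009] rows>= 1.0
```

View pics/top5.png

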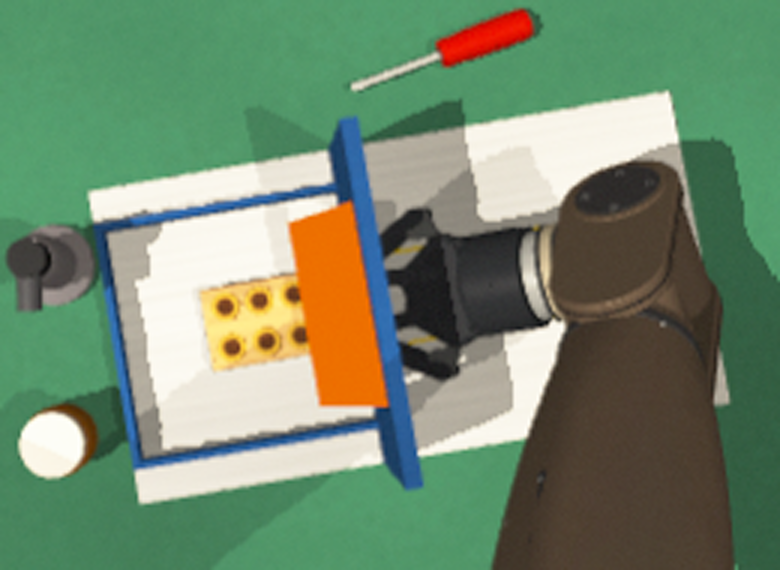

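The block is square in the tray and the flap rests on it. Front corners are at (201,289) and (211,371), and the knuckles are still about 40 mm short of the bulkhead. About 32 mm more.

```bash
python3 inch.py '[[0.0036,-0.0006,0.0074,0,0,0,0.25],[0.0086,-0.0006,0.0161,0,0,0,0.25],[0.0136,-0.0006,0.0248,0,0,0,0.25],[0.016,-0.0006,0.029,0,0,0,0.25],[0.016,-0.0006,0.029,0,0,0,0.25]]'
python3 - <<'E'
from h import *
cur()
d=optics.read_camera("top");cv2.imwrite("pics/top6.png",cv2.resize(d["pixels"][140:330,200:460,::-1],None,fx=3,fy=3,interpolation=cv2.INTER_CUBIC))
E
```

```text
time: 10.18
eef_pos: [0.5877, 0.0641, 0.018]
tcp_rot: [0.552, 0.666, 0.32, -0.385]
contact_force: [1.8, -4.7, 7.8]
opening: 0.249
finger_force: 4.3
t 10.18 tcp hatch [ 0.065  -0.0003  0.018 ] q [-0.389  0.672  1.752  0.818  1.505 -0.986] F [ 1.8 -4.7  7.8] open 0.25
tool axes in hatch (cols)
 [[ 0.499 -0.     0.867]
 [ 0.001 -1.    -0.001]
 [ 0.867  0.002 -0.499]]
```

View pics/top6.png

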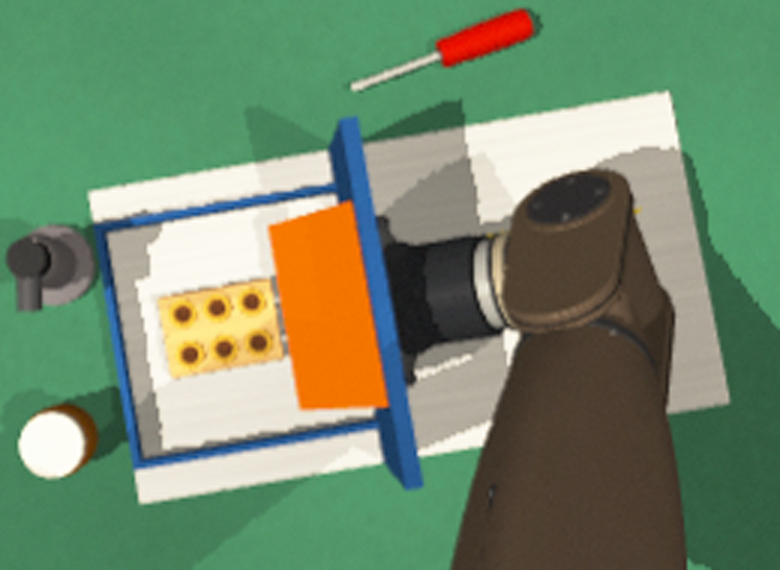

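The block is fully visible, with corners at (160,297), (273,279), (283,358) and (170,378). The flap rests on the hand.

Run:
```python
from h import *
d=optics.read_camera("top")
B=back(d,full([(160,297),(273,279),(283,358),(170,378)]),.024)[:,:2]
h=(B-HO[:2])@H["M"];print(h)
a,_,c,e=fit(np.array([[.045,-.032],[-.045,-.032],[-.045,.032],[.045,.032]]),h)
print("carrier",c,a,e)
```

```text
[[ 0.15563218 -0.03128724]
 [ 0.06660945 -0.03036212]
 [ 0.0693051   0.03119123]
 [ 0.15820693  0.03184817]]
carrier [0.11243842 0.00034751] -0.015063137912922669 0.0018304659698046427
```

The rear is 67 mm past the flap plane against the 45 mm needed, so I'm drawing the fingers straight back.

```bash
python3 inch.py '[[-0.006,0,-0.0104,0,0,0,0.25],[-0.014,0,-0.0242,0,0,0,0.25],[-0.024,0,-0.0416,0,0,0,0.25],[-0.034,0,-0.0589,0,0,0,0.25],[-0.044,0,-0.0762,0,0,0,0.25],[-0.054,0,-0.0935,0,0,0,0.25],[-0.064,0,-0.1108,0,0,0,0.25],[-0.076,0,-0.1316,0,0,0,0.25],[-0.088,0,-0.1524,0,0,0,0.25],[-0.1,0,-0.1732,0,0,0,0.25]]'
python3 inch.py '[[0.01,0,-0.05,0,0,0,0.25],[0.02,0,-0.1,0,0,0,0.25],[0.02,0,-0.1,0,0,0,0.25],[0.02,0,-0.1,0,0,0,0.25],[0.02,0,-0.1,0,0,0,0.25],[0.02,0,-0.1,0,0,0,0.25],[0.02,0,-0.1,0,0,0,0.25],[0.02,0,-0.1,0,0,0,0.25],[0.02,0,-0.1,0,0,0,0.25],[0.02,0,-0.1,0,0,0,0.25]]'
python3 - <<'E'
from h import *
cur()
a=optics.read_camera("top")["pixels"][140:330,200:460,::-1];b=optics.read_camera("scene")["pixels"][130:320,100:360,::-1]
cv2.imwrite("pics/end.png",cv2.resize(np.vstack([a,b]),None,fx=1.55,fy=1.55,interpolation=cv2.INTER_CUBIC))
E
```

```text
time: 11.52
eef_pos: [0.6237, -0.1337, 0.0159]
tcp_rot: [0.553, 0.667, 0.319, -0.385]
contact_force: [0.1, -0.5, 0.2]
opening: 0.247
finger_force: 0.0
time: 12.78
eef_pos: [0.6379, -0.2075, 0.0834]
tcp_rot: [0.553, 0.667, 0.319, -0.385]
contact_force: [-0.6, -0.8, 0.1]
opening: 0.249
finger_force: 0.0
t 12.78 tcp hatch [-0.2113  0.0006  0.0834] q [-0.681  0.824  1.332  0.621  1.849 -0.975] F [-0.6 -0.8  0.1] open 0.25
tool axes in hatch (cols)
 [[ 0.5    0.001  0.866]
 [-0.001 -1.     0.001]
 [ 0.866 -0.001 -0.5  ]]
```

View pics/end.png

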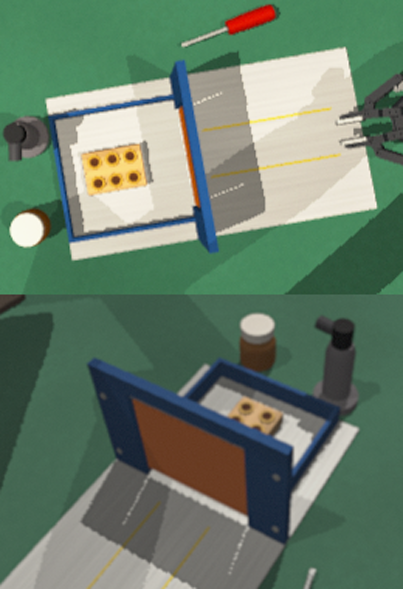

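The block lies flat in the tray around (115,168), and the flap hangs shut in both views. The torch, jar and screwdriver haven't moved, and the hand is clear.

```bash
python3 inch.py '[[0,0,0,0,0,0,0.25],[0,0,0,0,0,0,0.25],[0,0,0,0,0,0,0.25],[0,0,0,0,0,0,0.25]]' && python3 -c "
from plant import ctrl, optics
print(ctrl.sign_off())"
```

```text
time: 13.38
eef_pos: [0.6379, -0.2075, 0.0833]
tcp_rot: [0.553, 0.667, 0.319, -0.385]
contact_force: [-0.7, 0.8, -0.3]
opening: 0.248
finger_force: 0.0
the job is handed in; nothing more can be done
None
```

The carrier block was pushed through the flap into the tray without being lifted; its rear end is about 67 mm past the flap plane, the flap is shut behind it, the torch, jar and screwdriver were left in place, and the job was handed in at 13.4 s.

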